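Index the bearing under the grease nozzle, then hold the guard open

ROBOT

A 7-joint arm with a two-finger parallel gripper is mounted at the origin on a cart in front of the work surface, level with it; the furniture and walls round the work are solid. World frame = base frame: x ahead of the robot, y to its left, z up, the work surface at z = 0. Lengths are in m, angles in rad, forces in N, time in s.
With the tool pointing down it reaches from about 0.35 to 0.9 m from the base axis. Payload 8.1 kg.
Tool frame: the origin (TCP) lies midway between the tips of the shut fingers; the grasp point (between the pads) lies 19 mm behind it; z points along the fingers, y is the line along which they close (so a half turn about z gives the same grasp; the last joint's range is limited). The gripper opens to 92 mm and grips with 3 to 60 N. Pads are 19 mm wide; open, the fingers measure 130 mm over their backs; the gripper's body (75 mm by 190 mm) begins 47 mm behind the grasp point.
Start: joints at [1.132, 0.434, 0.025, 1.573, -0.012, 1.134, -0.075], TCP at [0.206, -0.59, 0.227] pointing down, gripper open.
Joint ranges: [-2.62, 2.62], [-0.44, 2.09], [-1.27, 1.32], [0.08, 2.57], [-1.32, 4.46], [0.12, 2], [-2.74, 2.74]. Speed limits (rad/s): [2.22, 2.22, 3.01, 3.01, 3.14, 3.14, 3.14].

INTERFACE

Orientations are given as a rotation vector (axis times angle).
In Python, from cell import arm gives the robot as it stands.
- The arm moves only by the tool arm_command, never from a script. Its arguments are lists of equal length, an entry for each row: "dp": the shift along the tool's x, y, z in units of 25 mm (1.0 is 25 mm), a list of three; "angular": the turn, a rotation vector about the tool's x, y, z in units of 0.15 rad (1.0 is 0.15 rad), a list of three; "claw": the opening, from 0 (shut) to 1 (fully open). In form: {"dp": [[x, y, z], ...], "angular": [[rx, ry, rz], ...], "claw": [claw, ...]}. A call has 1 to 10 rows; each row shifts and turns the commanded pose from where the row before left it, along the tool's axes as they then stand; what a row does not reach is not made up. A row lasts 1/10 s, in which the tool goes at most 50 mm and 8.59 degrees, less where a joint would pass 70% of its speed; a pose out of reach is approached as far as the arm can. A call with a number of a shift or a turn outside -1 to 1 is refused whole. A call with a gripper value outside its range is refused whole. The fingers move at their own pace and stop on an object; "force" is the grip in N (left out, the last holds). Time passes only in rows, so rows that do not move let the fingers close. It gives the time, the measured TCP pose, the force, the opening and the grip force at its end, in the units of the state.
- arm.observe(): the state, without advancing time (a new reading comes with each control period).
- arm.get_image(name): name is "scene" or "top" or "wrist"; returns a dict with "frame" (420x560x3 uint8, red, green, blue), "z_map" (420x560 float32, m along the optical axis (not along the pixel's ray), 0 where there is no reading), "K" (3x3 intrinsics, pixels), "R" (3x3) and "t" (3): a world point X has camera coordinates R X + t. Camera axes: x right, y down, z forward; pixel columns grow to the right and rows downward; lengths in m; the calibration is good to about 2 mm. A picture is of the moment at which its call begins.
- arm.sign_off(): hands the job in; it is judged then, once.
The state is a dict: "clock": time; "joints": joint angles; "dq": joint speeds; "joint_efforts": joint torques, N m; "position": TCP position; "ee_rot": TCP orientation; "force": force on the tool from outside, world axes, zero at the start; "ft_torque": the same for the moment, N m; "width": opening from 0.0 (shut) to 1.0 (fully open); "gripper_force": force on a finger pad.
Only numpy, scipy, OpenCV 4.12 (cv2) and the standard library are available. Lean on these libraries where they do the work, as an engineer would, in place of code of your own. Each camera call takes 0.05 s, during which the arm holds its last target. There are 200 camera calls.

TASK

On the green bearing packer, leave the clear guard shut and turn the dial plate by one of its black pegs until the nest with the bearing in it stands under the brass nozzle and the index roller has dropped in. Then lift the guard by its black bow handle to about 60 degrees from shut and hold it there still, since its gas strut has been taken off and it would fall shut: the program finishes while the gripper is holding the guard open by the handle, with the dial still at its stop. Do not disturb the grease tin, the carton and the spanner lying round it.

Things in the scene. Friction and masses are not known exactly. Their poses are not given: they have to be found in the camera images.
- packer: green cast base of the bearing packer, fixed on the bench, about 310 x 245 mm, plate 18 mm thick, with an ear 48 mm longer on its right side that carries the index plunger. Origin on the bench straight below the dial's axis; x points to the packer's back (to the nozzle and the guard's hinge, away from the robot at yaw 0), y to its left, z up
- dial_centre (a point): point on the dial's axis at the top face of the aluminium dial plate (208 mm across, top face 38 mm above the bench). The dial turns either way without end about the vertical. Four nests lie on a 68 mm radius, 90 degrees apart, rims 45 mm above the bench, one of them holding the bearing; four pegs stand half-way between the nests
- dial (a joint): angle of the dial: 0 with the bearing under the nozzle, growing anticlockwise seen from above. Every 90 degrees a sprung roller at its right drops between two dowels on the rim: let go within 4 degrees of a stop, the dial pulls itself exactly in. Getting the roller over a dowel takes about 8 N at a peg; between stops the dial stays where it is left and turns with about 1 N
- bearing_mid (a point): centre of the ball bearing (52 mm outside diameter, 15 mm thick, lying flat, fixed in its nest) on the dial; its top is 55 mm above the bench
- nozzle_tip (a point): lower tip of the fixed brass nozzle, 68 mm behind the dial's axis, 66 mm above the bench
- peg_1 (a point): black upright round peg on the dial, 17 mm thick, on an 86 mm radius, 45 degrees anticlockwise from the bearing; this point is on its axis 71 mm above the bench, mid-grip (peg from 42 to 88 mm). Fixed in the dial; being round it may be gripped from any side. Pegs in front of the dial's axis are open from above, those behind it stand under the guard
- peg_2 (a point): peg like peg_1, 135 degrees anticlockwise from the bearing
- peg_3 (a point): peg like peg_1, 225 degrees anticlockwise from the bearing
- peg_4 (a point): peg like peg_1, 315 degrees anticlockwise from the bearing
- guard (a joint): opening angle of the clear guard: 0 shut, growing as its front goes up and back, stop at 1.48 rad (85 degrees). About 60 degrees is wanted (1.05 rad). It is hinged at the back, weighs about 0.4 kg and falls shut from any angle; lifting it at the handle takes 1 to 3 N
- guard_hinge (a point): middle of the guard's hinge axis, which runs along the packer's y, 172 mm behind the dial's axis and 156 mm above the bench. The guard's roof reaches 115 mm forward from it, is 206 mm wide, then slopes down by 56 degrees to a lower edge 96 mm above the bench, 16 mm behind the dial's axis
- guard_handle: black bow handle on the guard's slope: round bar 12 mm thick, 90 mm long along y, 46 mm off the panel on two legs. Origin at the bar's middle, axes turn with the guard. At opening angle a the bar is 0.160 cos(a+0.11) m in front of and 0.160 sin(a+0.11) m above the hinge axis. The legs stand 34 degrees above level when shut, upright at 60 degrees; the bar can turn between fingers before and behind it
- grease_tin: red grease tin with grey lid, 66 mm across, 46 mm high, standing left of the packer; origin in the middle of its underside; leave it alone
- bearing_carton: brown carton, 70 x 170 x 50 mm, lying left of the packer, towards the back; origin in the middle of its underside, long side along its y; leave it alone
- spanner_19: combination spanner, 247 mm long, 39 mm wide, 9 mm high, lying right of the packer; origin in the middle of its underside, long side along its y; leave it alone

How it is judged:
By the outcome, as a careful person would: the job done as asked, in the order asked, and still so for the second after the job is handed in, while the arm keeps its last pose, push and grip.
It also fails if it takes over 48 s, if anything falls off the work surface, if the arm or the gripper's body presses on something with over 40 N, if the wrist force passes 120 N, or if a joint passes its speed limit or range.

## Working session

There is one attempt and no reset: what is moved stays moved. The work goes in short steps, Python scripts to look and compute and a tool call to move; the robot and the scene stay as the last step left them, time stands still between calls to the robot, and variables do not carry over. Pictures are saved under pics/ and viewed, at most 10 in all, crops included, and the job is handed in when it is done.

Besides the shell and the picture viewer there is one more tool, called after "Call:" in YAML: its name, and indented under it one key for each argument. arm_command: Moves the arm, as the interface text tells. Its arguments: {"type":"object","properties":{"dp":{"type":"array","items":{"type":"array","items":{"type":"number"}}},"angular":{"type":"array","items":{"type":"array","items":{"type":"number"}}},"claw":{"type":"array","items":{"type":"number"}},"force":{"type":"number"}},"required":["dp","angular","claw"]}

```bash
mkdir -p pics; python3 - <<'E'
from cell import arm
import cv2,numpy as np,pickle
d={n:arm.get_image(n) for n in("scene","top")}
pickle.dump(d,open('v0.pkl','wb'))
for n in d: cv2.imwrite(f'pics/{n}0.png',d[n]["frame"][:,:,::-1]); print(n,d[n]["K"].tolist(),d[n]["R"].round(3).tolist(),d[n]["t"])
print(arm.observe())
E
```

```text
scene [[447.76594296238795, 0.0, 275.82501429578707], [0.0, 447.76594296238795, 208.3194862690858], [0.0, 0.0, 1.0]] [[-0.794, -0.608, 0.01], [-0.404, 0.514, -0.757], [0.455, -0.605, -0.654]] [0.46745068 0.29472065 0.75390441]
top [[530.9751959946085, 0.0, 282.30195753806146], [0.0, 530.9751959946085, 211.21090887285268], [0.0, 0.0, 1.0]] [[0.023, -1.0, 0.006], [-0.972, -0.024, -0.233], [0.233, -0.0, -0.972]] [0.04092709 0.58385882 1.07836388]
{'clock': 0.1, 'joints': array([ 1.13243127,  0.4351625 ,  0.0249941 ,  1.57397957, -0.01164599,
        1.13402415, -0.07504954]), 'dq': array([ 0.00086293, -0.00029981,  0.00064672, -0.00321986, -0.00051163,
        0.0001591 ,  0.00023413]), 'joint_efforts': array([ 3.36451056e-03, -6.69115520e+01,  9.88016725e-01, -3.15143824e+01,
       -6.05513714e-02,  3.74378229e-02,  9.31742875e-05]), 'position': array([ 0.20573569, -0.58968517,  0.22602824]), 'ee_rot': array([-3.09607009e+00, -5.24624601e-01,  5.24036600e-04]), 'force': array([-0.36460612,  0.57106658, -0.88566034]), 'ft_torque': array([ 0.00644129, -0.00021288, -0.02552478]), 'gripper_force': 0.0, 'width': 1.000584671795209}
```

View pics/top0.png

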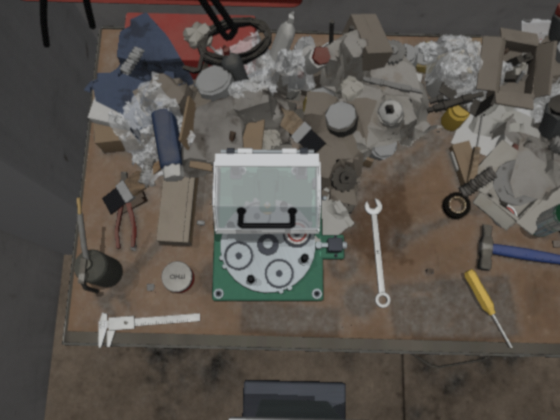

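View pics/scene0.png

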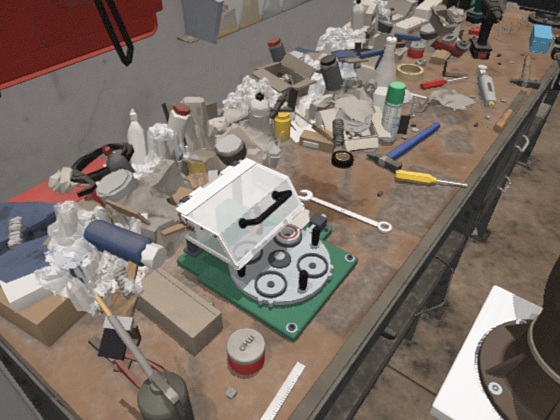

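Top view: packer at about (268,240), the bearing (reddish ring) near (297,232), pegs near (251,279) and (305,258), and the handle bar at (240–293, 222). Next I'll measure these.

```bash
cat > h.py <<'E'
import numpy as np,cv2
def ray(v,u,z):
    K,R,t=v["K"],v["R"],v["t"]; c=-R.T@t
    d=R.T@np.linalg.solve(K,[u[0],u[1],1.]); return c+d*(z-c[2])/d[2]
def proj(v,X):
    p=v["K"]@(v["R"]@np.asarray(X)+v["t"]); return p[:2]/p[2]
E
python3 - <<'E'
import pickle,cv2,numpy as np
from h import *
d=pickle.load(open('v0.pkl','rb'));v=d["top"];f=v["frame"]
hsv=cv2.cvtColor(f,cv2.COLOR_RGB2HSV)
m=cv2.inRange(hsv,(60,90,20),(95,255,200)); m[:150]=0;m[:,:190]=0;m[:,360:]=0; m[320:]=0
ys,xs=np.nonzero(m);print("green",len(xs),xs.min(),xs.max(),ys.min(),ys.max())
P=np.array([ray(v,(x,y),.018) for x,y in zip(xs,ys)])
c,s,a=cv2.minAreaRect(P[:,:2].astype(np.float32));print(c,s,a)
c=f[140:310,200:360];cv2.imwrite('pics/crop.png',cv2.resize(c[:,:,::-1],None,fx=3.5*1.4,fy=3.5,interpolation=3) if 0 else cv2.resize(c[:,:,::-1],None,fx=3.5,fy=3.5,interpolation=cv2.INTER_CUBIC))
for n,p,z in(("hubc",(268,244),.05),("bear",(297,232),.055)): print(n,ray(v,p,z))
E
```

```text
green 2106 213 342 233 299
(0.4715956747531891, 0.06107262521982193) (0.14609043300151825, 0.2850188612937927) 1.359930396080017
hubc [0.51348638 0.08417464 0.05      ]
bear [0.54048547 0.02200367 0.055     ]
```

View pics/crop.png

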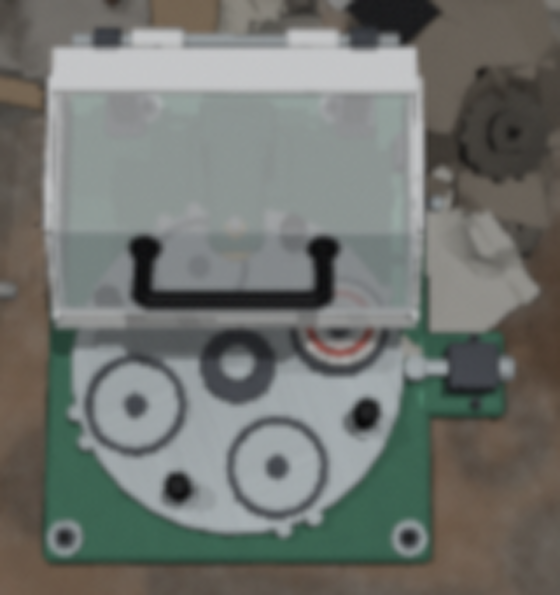

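Crop: two empty nests at crop (136,405) and (277,467), pegs at (178,487) and (367,410), hub (238,364), bearing (339,325), bar from (152,299) to (318,299), plate screws (64,538) and (409,537).

```bash
python3 - <<'E'
import pickle
from h import *
v=pickle.load(open('v0.pkl','rb'))["top"]
g=lambda x,y,z: ray(v,(200+(x+.5)/3.5-.5,140+(y+.5)/3.5-.5),z)
pts=dict(n1=(136,405,.045),n2=(277,467,.045),bear=(339,325,.055),pA=(178,487,.088),pB=(367,410,.088),hub=(238,364,.045),barL=(152,299,.174),barR=(318,299,.174),s1=(64,538,.02),s2=(409,537,.02))
G={k:g(*a) for k,a in pts.items()}
for k in G: print(k,G[k].round(4))
yaw=np.arctan2(*( -(G['s1']-G['s2'])[[0]][0:1],(G['s1']-G['s2'])[1:2]))[0];print("yaw deg",np.degrees(yaw))
from scipy.optimize import least_squares
def r(p):
    o=[]
    for k,rad,a in(("bear",.068,0),("n1",.068,180),("n2",.068,270),("pA",.086,225),("pB",.086,315)):
        t=p[2]+np.radians(a)
        o+=list(p[:2]+rad*np.array([np.cos(t),np.sin(t)])-G[k][:2])
    return o
# sign test of order: angle of pegs rel bearing anticlockwise
for k in G: 
    w=G[k]-G['hub'];print(k,np.degrees(np.arctan2(w[1],w[0])).round(1),np.hypot(w[0],w[1]).round(4))
s=least_squares(r,[.51,.08,-1.1]);print(s.x,np.degrees(s.x[2]),np.round(s.fun,4))
E
```

```text
n1 [0.4879 0.1473 0.045 ]
n2 [0.4517 0.0593 0.045 ]
bear [0.5394 0.0231 0.055 ]
pA [0.4334 0.1171 0.088 ]
pB [0.4818 0.0065 0.088 ]
hub [0.5151 0.0851 0.045 ]
barL [0.5279 0.1306 0.174 ]
barR [0.5302 0.0384 0.174 ]
s1 [0.4074 0.1905 0.02  ]
s2 [ 0.4132 -0.0237  0.02  ]
yaw deg 1.5282702960190728
n1 113.6 0.0679
n2 -157.9 0.0685
bear -68.7 0.0666
pA 158.6 0.0878
pB -113.0 0.0854
hub 0.0 0.0
barL 74.3 0.0472
barR -72.1 0.0491
s1 135.6 0.1507
s2 -133.1 0.1491
[ 0.51376292  0.08541987 -1.17083165] -67.08371201061132 [ 0.0009 -0.0003 -0.0006  0.0007 -0.0006 -0.0003  0.0007  0.0007 -0.0003
 -0.0008]
```

Call:
arm_command:
  dp:
    - [0.6,-0.8,0]
    - [0.6,-0.8,0]
    - [0.6,-0.8,0]
    - [0.6,-0.8,0]
    - [0.6,-0.8,0]
    - [0.6,-0.8,0]
    - [0.6,-0.8,0]
    - [0.6,-0.8,0]
    - [0.6,-0.8,0]
    - [0.6,-0.8,0]
  angular:
    - [0,0,0]
    - [0,0,0]
    - [0,0,0]
    - [0,0,0]
    - [0,0,0]
    - [0,0,0]
    - [0,0,0]
    - [0,0,0]
    - [0,0,0]
    - [0,0,0]
  claw: [0.5,0.5,0.5,0.5,0.5,0.5,0.5,0.5,0.5,0.5]
  force: 30

```text
clock: 1.1
position: [0.2817, -0.3507, 0.2265]
ee_rot: [-3.097, -0.525, 0.001]
force: [-0.4, -0.8, 0.6]
width: 0.498
gripper_force: 0.0
```

Call:
arm_command:
  dp:
    - [0.6,-0.8,0]
    - [0.6,-0.8,0]
    - [0.6,-0.8,0]
    - [0.6,-0.8,0]
    - [0.6,-0.8,0]
    - [0.6,-0.8,0]
    - [0.6,-0.8,0]
    - [0.6,-0.8,0]
    - [0.6,-0.8,0]
    - [0.6,-0.8,0]
  angular:
    - [0,0,0]
    - [0,0,0]
    - [0,0,0]
    - [0,0,0]
    - [0,0,0]
    - [0,0,0]
    - [0,0,0]
    - [0,0,0]
    - [0,0,0]
    - [0,0,0]
  claw: [0.5,0.5,0.5,0.5,0.5,0.5,0.5,0.5,0.5,0.5]

```text
clock: 2.1
position: [0.3573, -0.1126, 0.2266]
ee_rot: [3.097, 0.525, -0.0]
force: [0.1, -0.3, 0.4]
width: 0.497
gripper_force: 0.0
```

Call:
arm_command:
  dp:
    - [0.6,-0.8,0]
    - [0.6,-0.8,0]
    - [0.6,-0.8,0]
    - [0.6,-0.8,0]
    - [0.6,-0.8,0]
    - [0.6,-0.8,0]
    - [0.6,-0.8,0]
    - [0.6,-0.8,0]
    - [0,0,0]
  angular:
    - [0,0,0]
    - [0,0,0]
    - [0,0,0]
    - [0,0,0]
    - [0,0,0]
    - [0,0,0]
    - [0,0,0]
    - [0,0,0]
    - [0,0,0]
  claw: [0.5,0.5,0.5,0.5,0.5,0.5,0.5,0.5,0.5]

```text
clock: 3.0
position: [0.4185, 0.0802, 0.2268]
ee_rot: [-3.095, -0.531, -0.001]
force: [-0.0, 0.6, -0.7]
width: 0.499
gripper_force: 0.0
```

```bash
python3 - <<'E'
from cell import arm
import cv2,pickle
from h import *
v=arm.get_image("wrist");pickle.dump(v,open('w1.pkl','wb'))
f=v["frame"][:,:,::-1].copy()
C=np.array([.5138,.0854])
for a in(157.9,247.9): 
    X=[*(C+.086*np.array([np.cos(np.radians(a)),np.sin(np.radians(a))])),.088];p=proj(v,X);print(X,p)
    cv2.drawMarker(f,tuple(int(i) for i in p),(0,0,255),0,12,1)
cv2.imwrite('pics/w1.png',f)
E
```

```text
[np.float64(0.43411853774502207), np.float64(0.11775528662998545), 0.088] [243.31621285 170.17211958]
[np.float64(0.4814447133700146), np.float64(0.005718537745022012), 0.088] [377.65624176 162.00729378]
```

View pics/w1.png

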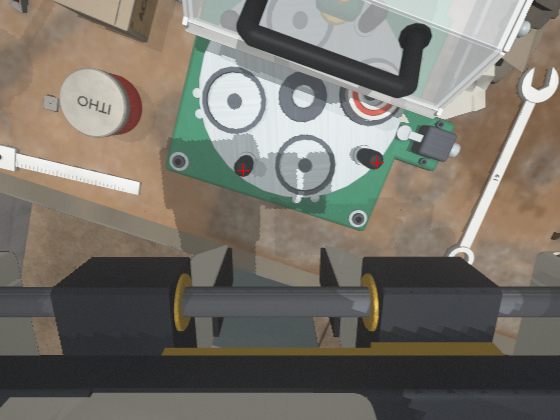

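Call:
arm_command:
  dp:
    - [0.55,-0.61,0]
    - [0.54,-0.61,0]
    - [0,0,1]
    - [0,0,1]
    - [0,0,1]
    - [0,0,1]
    - [0,0,0.9]
    - [0,0,0.5]
    - [0,0,0]
  angular:
    - [0,0,0]
    - [0,0,0]
    - [0,0,0]
    - [0,0,0]
    - [0,0,0]
    - [0,0,0]
    - [0,0,0]
    - [0,0,0]
    - [0,0,0]
  claw: [0.5,0.5,0.5,0.5,0.5,0.5,0.5,0.5,0.5]

```text
clock: 3.95
position: [0.4325, 0.1136, 0.0905]
ee_rot: [3.097, 0.524, -0.005]
force: [0.8, -0.3, -0.7]
width: 0.5
gripper_force: 0.0
```

```bash
python3 - <<'E'
from cell import arm
import cv2,pickle
v=arm.get_image("wrist")
cv2.imwrite('pics/w2.png',v["frame"][:,:,::-1]);print(arm.observe()["position"],arm.observe()["force"])
E
```

```text
[0.43332034 0.1141658  0.09153953] [ 0.2263047  -0.531699   -0.44268351]
```

View pics/w2.png

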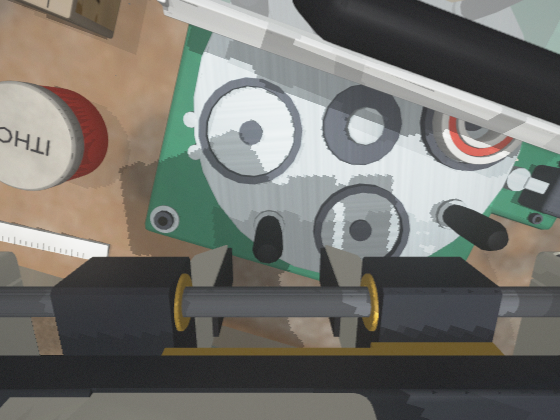

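The peg (268,240) lies between the fingers, left of their middle (277), which agrees with the estimate. I'll go down and grip.

Call:
arm_command:
  dp:
    - [0.08,-0.13,0.4]
    - [0,0,0.6]
    - [0,0,0.56]
    - [0,0,0]
    - [0,0,0]
    - [0,0,0]
    - [0,0,0]
    - [0,0,0]
  angular:
    - [0,0,0]
    - [0,0,0]
    - [0,0,0]
    - [0,0,0]
    - [0,0,0]
    - [0,0,0]
    - [0,0,0]
    - [0,0,0]
  claw: [0.5,0.5,0.5,0.1,0.1,0.1,0.1,0.1]
  force: 30

```text
clock: 4.8
position: [0.4347, 0.1188, 0.0533]
ee_rot: [-3.097, -0.525, -0.001]
force: [-1.8, 1.5, 5.4]
width: 0.169
gripper_force: 30.0
```

```bash
python3 - <<'E'
import numpy as np
t=np.radians(np.linspace(157.5,226.5,19));P=.086*np.c_[np.cos(t),np.sin(t)]
d=np.diff(P,axis=0)/.025
print(np.c_[d@[.944,.329],d@[.329,-.944]].round(2).tolist())
E
```

```text
[[-0.15, 0.18], [-0.14, 0.19], [-0.12, 0.19], [-0.11, 0.2], [-0.1, 0.21], [-0.08, 0.22], [-0.07, 0.22], [-0.05, 0.22], [-0.04, 0.23], [-0.02, 0.23], [-0.01, 0.23], [0.01, 0.23], [0.02, 0.23], [0.04, 0.23], [0.06, 0.22], [0.07, 0.22], [0.08, 0.21], [0.1, 0.21]]
```

Call:
arm_command:
  dp:
    - [-0.15,0.18,0]
    - [-0.14,0.19,0]
    - [-0.12,0.19,0]
    - [-0.11,0.2,0]
    - [-0.1,0.21,0]
    - [-0.08,0.22,0]
    - [-0.07,0.22,0]
    - [-0.05,0.22,0]
    - [-0.04,0.23,0]
  angular:
    - [0,0,0]
    - [0,0,0]
    - [0,0,0]
    - [0,0,0]
    - [0,0,0]
    - [0,0,0]
    - [0,0,0]
    - [0,0,0]
    - [0,0,0]
  claw: [0.1,0.1,0.1,0.1,0.1,0.1,0.1,0.1,0.1]

```text
clock: 5.7
position: [0.4287, 0.068, 0.0531]
ee_rot: [-3.096, -0.528, 0.0]
force: [-8.2, 3.9, 10.6]
width: 0.17
gripper_force: 30.0
```

Call:
arm_command:
  dp:
    - [-0.02,0.23,0]
    - [-0.01,0.23,0]
    - [0.01,0.23,0]
    - [0.02,0.23,0]
    - [0.04,0.23,0]
    - [0.06,0.22,0]
    - [0.07,0.22,0]
    - [0.08,0.21,0]
    - [0.1,0.21,0]
    - [0,0,0]
  angular:
    - [0,0,0]
    - [0,0,0]
    - [0,0,0]
    - [0,0,0]
    - [0,0,0]
    - [0,0,0]
    - [0,0,0]
    - [0,0,0]
    - [0,0,0]
    - [0,0,0]
  claw: [0.1,0.1,0.1,0.1,0.1,0.1,0.1,0.1,0.1,0.1]

```text
clock: 6.7
position: [0.4541, 0.0231, 0.0531]
ee_rot: [-3.097, -0.525, 0.0]
force: [-5.5, 5.0, 10.9]
width: 0.172
gripper_force: 30.0
```

```bash
python3 - <<'E'
from cell import arm
import numpy as np
s=arm.observe();p=s["position"][:2]-[.5138,.0854];print(s["position"],s["force"],np.degrees(np.arctan2(p[1],p[0]))%360,np.hypot(*p))
E
```

```text
[0.45408386 0.02314199 0.05307964] [-5.4687878   5.0298314  10.89195832] 226.19383530111833 0.08626747363782089
```

Call:
arm_command:
  dp:
    - [0,0,0]
    - [0,0,0]
    - [0,0,0]
    - [0,0,-0.5]
    - [0,0,-1]
    - [0,0,-1]
    - [0,0,-1]
    - [0,0,-1]
    - [0,0,-1]
    - [0,0,-1]
  angular:
    - [0,0,0]
    - [0,0,0]
    - [0,0,0]
    - [0,0,0]
    - [0,0,0]
    - [0,0,0]
    - [0,0,0]
    - [0,0,0]
    - [0,0,0]
    - [0,0,0]
  claw: [0.5,0.5,0.5,0.5,0.5,0.5,0.5,0.5,0.5,0.5]

```text
clock: 7.7
position: [0.4541, 0.023, 0.2172]
ee_rot: [3.097, 0.525, 0.001]
force: [0.4, 0.4, -0.0]
width: 0.499
gripper_force: 0.0
```

Call:
arm_command:
  dp:
    - [-0.4,0,-1]
    - [-0.4,0,-0.5]
    - [0,0,0]
  angular:
    - [0,0,0]
    - [0,0,0]
    - [0,0,0]
  claw: [0.3,0.3,0.3]

```text
clock: 8.0
position: [0.4355, 0.0162, 0.255]
ee_rot: [3.096, 0.524, 0.005]
force: [0.4, -0.4, -0.9]
width: 0.319
gripper_force: 0.0
```

```bash
python3 - <<'E'
from cell import arm
import cv2,pickle
from h import *
v=arm.get_image("wrist");pickle.dump(v,open('w3.pkl','wb'))
f=v["frame"][:,:,::-1].copy()
C=np.array([.5138,.0854]);y=np.radians(1.5);ex=np.array([np.cos(y),np.sin(y)]);ey=np.array([-ex[1],ex[0]])
for a in(45,135,225,315): 
    w=np.radians(a);X=[*(C+.086*(np.cos(w)*ex+np.sin(w)*ey)),.088];p=proj(v,X);print(a,p)
    cv2.drawMarker(f,tuple(int(i) for i in p),(0,0,255),0,12,1)
for s in(-.04,0,.04):
    p=proj(v,[*(C+.013*ex+s*ey),.1736]);print('bar',p);cv2.drawMarker(f,tuple(int(i) for i in p),(255,0,255),0,12,1)
cv2.imwrite('pics/w3.png',f);print(arm.observe()["position"],arm.observe()["joints"])
E
```

```text
45 [184.87767491  -1.59984391]
135 [155.89434744 135.10457675]
225 [275.86988418 172.93718021]
315 [316.8051894   45.13883415]
bar [279.84858025  82.32293372]
bar [223.2018046  63.0345613]
bar [164.76924697  43.13812554]
[0.43561373 0.01620904 0.25381959] [ 0.36470381  0.14931754 -0.58427992  1.92880924  0.09402057  1.0876543
 -1.49373498]
```

View pics/w3.png

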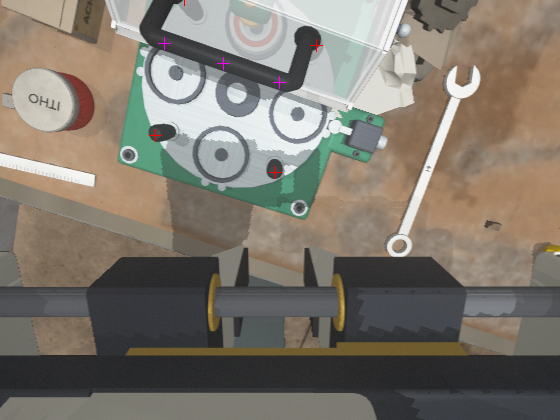

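Pegs match the predicted stop marks, and the roller (337,125) sits between two dowels, so the dial is home. The bar marks lie on the bar. I'll turn the tool for the handle.

Call:
arm_command:
  dp:
    - [0,0,-0.2]
    - [0,0,0]
    - [0,0,0]
    - [0,0,0]
    - [0,0,0]
    - [0,0,0]
    - [0,0,0]
    - [0,0,0]
    - [0,0,0]
    - [0,0,0]
  angular:
    - [0,0,-0.85]
    - [0,0,-0.84]
    - [0,0,-0.84]
    - [0,0,-0.84]
    - [0,0,-0.84]
    - [0,0,-0.84]
    - [0,0,-0.84]
    - [0,0,-0.84]
    - [0,0,-0.84]
    - [0,0,-0.84]
  claw: [0.3,0.3,0.3,0.3,0.3,0.3,0.3,0.3,0.3,0.3]

```text
clock: 9.05
position: [0.4353, 0.0165, 0.2569]
ee_rot: [-2.185, -2.256, 0.001]
force: [0.3, -0.1, -0.3]
width: 0.302
gripper_force: 0.0
```

```bash
cat > g.py <<'E'
from cell import arm
import numpy as np
from scipy.spatial.transform import Rotation as Ro
s=arm.observe();R=Ro.from_rotvec(s["ee_rot"]).as_matrix();print(s["clock"],s["position"],s["joints"].round(2),s["force"]);print(R.round(3))
t=np.array([.5138,.0854,.235])+.013*np.array([np.cos(.026),np.sin(.026),0]);print(((t-s["position"])@R/.025).round(2))
E
python3 g.py
```

```text
9.05 [0.43528977 0.01649568 0.25686164] [ 0.5   0.17 -0.74  1.91  0.13  1.11 -0.26] [ 0.27382983 -0.13151576 -0.32413196]
[[-0.032  0.999 -0.001]
 [ 0.999  0.032  0.001]
 [ 0.001 -0.001 -1.   ]]
[2.65 3.75 0.87]
```

Call:
arm_command:
  dp:
    - [0.66,0.94,0]
    - [0.66,0.94,0]
    - [0.66,0.94,0]
    - [0.67,0.93,0]
    - [0,0,0.5]
    - [0,0,0.37]
    - [0,0,0]
  angular:
    - [0,0,0]
    - [0,0,0]
    - [0,0,0]
    - [0,0,0]
    - [0,0,0]
    - [0,0,0]
    - [0,0,0]
  claw: [0.3,0.3,0.3,0.3,0.3,0.3,0.3]

```text
clock: 9.75
position: [0.5258, 0.084, 0.2337]
ee_rot: [-2.19, -2.249, 0.006]
force: [0.1, 0.7, 0.2]
width: 0.297
gripper_force: 0.0
```

```bash
python3 g.py; python3 - <<'E'
from cell import arm
import cv2
from h import *
v=arm.get_image("wrist");f=v["frame"][:,:,::-1].copy()
C=np.array([.5138,.0854]);y=np.radians(1.5);ex=np.array([np.cos(y),np.sin(y)]);ey=np.array([-ex[1],ex[0]])
for s in(-.04,0,.04):
    p=proj(v,[*(C+.013*ex+s*ey),.1736]);print('bar',p);cv2.drawMarker(f,tuple(int(i) for i in p),(255,0,255),0,12,1)
cv2.imwrite('pics/w4.png',f)
v=arm.get_image("scene");cv2.imwrite('pics/s4.png',cv2.resize(v["frame"][140:350,160:440,::-1],None,fx=2.5,fy=2.5))
E
```

```text
9.75 [0.52576139 0.08403806 0.23368331] [ 0.29  0.38 -0.73  1.74  0.27  1.13 -0.49] [0.08377377 0.7161492  0.17332356]
[[-0.026  1.    -0.004]
 [ 1.     0.026 -0.001]
 [-0.001 -0.004 -1.   ]]
[ 0.07  0.04 -0.05]
bar [278.31810441 276.66495937]
bar [278.37449862 225.08132455]
bar [278.43667785 168.20615934]
```

View pics/w4.png

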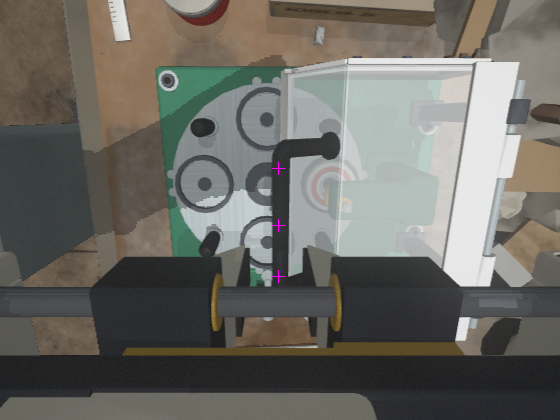

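Bar (column 280) is centred between the fingers (277), and the bearing is under the nozzle. I'll descend and grip.

Call:
arm_command:
  dp:
    - [0.05,0.05,0.8]
    - [0,0,0.9]
    - [0,0,0.9]
    - [0,0,0.55]
    - [0,0,0]
    - [0,0,0]
    - [0,0,0]
    - [0,0,0]
    - [0,0,0]
  angular:
    - [0,0,0]
    - [0,0,0]
    - [0,0,0]
    - [0,0,0]
    - [0,0,0]
    - [0,0,0]
    - [0,0,0]
    - [0,0,0]
    - [0,0,0]
  claw: [0.3,0.3,0.3,0.3,0.3,0.05,0.05,0.05,0.05]
  force: 25

```text
clock: 10.75
position: [0.5285, 0.0865, 0.1583]
ee_rot: [2.192, 2.25, 0.0]
force: [-4.4, -1.1, 4.9]
width: 0.121
gripper_force: 25.0
```

```bash
python3 g.py; python3 - <<'E'
import numpy as np
a=np.radians(np.linspace(0,60,28))+.11
P=np.c_[-.16*np.cos(a),-.16*np.sin(a)]   # tool y (packer x), tool z
print((np.diff(P,axis=0)/.025).round(2).tolist())
E
```

```text
10.75 [0.52849056 0.08652988 0.15827026] [ 0.25  0.45 -0.69  1.84  0.35  0.98 -0.57] [-4.38727794 -1.09462513  4.86269129]
[[-0.026  1.     0.   ]
 [ 1.     0.026 -0.   ]
 [-0.     0.    -1.   ]]
[-0.03 -0.07 -3.07]
[[0.03, -0.25], [0.04, -0.24], [0.05, -0.24], [0.06, -0.24], [0.07, -0.24], [0.08, -0.24], [0.09, -0.23], [0.1, -0.23], [0.11, -0.22], [0.11, -0.22], [0.12, -0.22], [0.13, -0.21], [0.14, -0.21], [0.15, -0.2], [0.15, -0.19], [0.16, -0.19], [0.17, -0.18], [0.18, -0.17], [0.18, -0.17], [0.19, -0.16], [0.2, -0.15], [0.2, -0.15], [0.21, -0.14], [0.21, -0.13], [0.22, -0.12], [0.22, -0.11], [0.23, -0.1]]
```

Call:
arm_command:
  dp:
    - [0,0.03,-0.25]
    - [0,0.04,-0.24]
    - [0,0.05,-0.24]
    - [0,0.06,-0.24]
    - [0,0.07,-0.24]
    - [0,0.08,-0.24]
    - [0,0.09,-0.23]
    - [0,0.1,-0.23]
    - [0,0.11,-0.22]
  angular:
    - [0,0,0]
    - [0,0,0]
    - [0,0,0]
    - [0,0,0]
    - [0,0,0]
    - [0,0,0]
    - [0,0,0]
    - [0,0,0]
    - [0,0,0]
  claw: [0.05,0.05,0.05,0.05,0.05,0.05,0.05,0.05,0.05]

```text
clock: 11.65
position: [0.5428, 0.0868, 0.2106]
ee_rot: [-2.19, -2.25, 0.004]
force: [-8.8, 1.2, 0.4]
width: 0.125
gripper_force: 25.0
```

Call:
arm_command:
  dp:
    - [0,0.1,-0.22]
    - [0,0.12,-0.22]
    - [0,0.13,-0.21]
    - [0,0.14,-0.21]
    - [0,0.15,-0.2]
    - [0,0.15,-0.19]
    - [0,0.16,-0.19]
    - [0,0.17,-0.18]
    - [0,0.18,-0.17]
  angular:
    - [0,0,0]
    - [0,0,0]
    - [0,0,0]
    - [0,0,0]
    - [0,0,0]
    - [0,0,0]
    - [0,0,0]
    - [0,0,0]
    - [0,0,0]
  claw: [0.05,0.05,0.05,0.05,0.05,0.05,0.05,0.05,0.05]

```text
clock: 12.55
position: [0.5736, 0.0876, 0.2563]
ee_rot: [-2.189, -2.25, 0.009]
force: [-20.5, -3.0, 14.8]
width: 0.125
gripper_force: 25.0
```

Call:
arm_command:
  dp:
    - [0,0.18,-0.17]
    - [0,0.19,-0.16]
    - [0,0.2,-0.15]
    - [0,0.2,-0.15]
    - [0,0.21,-0.14]
    - [0,0.21,-0.13]
    - [0,0.22,-0.12]
    - [0,0.22,-0.11]
    - [0,0.23,-0.1]
    - [0,0,0]
  angular:
    - [0,0,0]
    - [0,0,0]
    - [0,0,0]
    - [0,0,0]
    - [0,0,0]
    - [0,0,0]
    - [0,0,0]
    - [0,0,0]
    - [0,0,0]
    - [0,0,0]
  claw: [0.05,0.05,0.05,0.05,0.05,0.05,0.05,0.05,0.05,0.05]

```text
clock: 13.55
position: [0.6242, 0.0888, 0.2892]
ee_rot: [2.191, 2.248, 0.003]
force: [-9.7, -2.3, 15.5]
width: 0.123
gripper_force: 25.0
```

```bash
python3 g.py; python3 - <<'E'
from cell import arm
import cv2
from h import *
p=arm.observe()["position"];b=np.array([p[0]-.5138,p[2]+.019])-[.172,.156];print(np.degrees(np.arctan2(b[1],-b[0])-.11),np.hypot(*b))
s=arm.get_image("scene")["frame"][90:370,120:440,::-1];s=cv2.resize(s,None,fx=1.6,fy=1.6)
w=cv2.resize(arm.get_image("wrist")["frame"][:,:,::-1],None,fx=.5,fy=.5)
o=np.zeros((max(s.shape[0],w.shape[0]),s.shape[1]+w.shape[1],3),np.uint8);o[:s.shape[0],:s.shape[1]]=s;o[:w.shape[0],s.shape[1]:]=w
cv2.imwrite('pics/e.png',o)
E
```

```text
13.55 [0.62417408 0.08882047 0.28923413] [ 0.22  0.49 -0.69  1.42  0.32  1.33 -0.46] [-9.70545575 -2.30134303 15.53126488]
[[-0.026  1.     0.003]
 [ 1.     0.026 -0.   ]
 [-0.     0.003 -1.   ]]
[-0.02 -3.9   2.16]
61.658861101409094 0.16423453839329114
```

View pics/e.png

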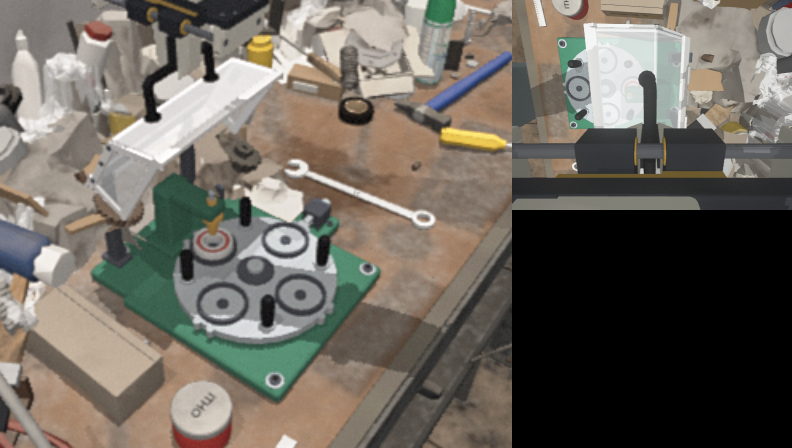

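The guard stands at about 61°, held by the bar, with the bearing under the nozzle. There's some radial strain, so I'll ease it slightly and let it settle.

Call:
arm_command:
  dp:
    - [0,-0.05,-0.08]
    - [0,0,0]
    - [0,0,0]
    - [0,0,0]
    - [0,0,0]
    - [0,0,0]
  angular:
    - [0,0,0]
    - [0,0,0]
    - [0,0,0]
    - [0,0,0]
    - [0,0,0]
    - [0,0,0]
  claw: [0.05,0.05,0.05,0.05,0.05,0.05]

```text
clock: 14.25
position: [0.6221, 0.0888, 0.2885]
ee_rot: [2.192, 2.25, 0.0]
force: [-5.0, -0.8, 5.8]
width: 0.121
gripper_force: 25.0
```

```bash
python3 -c "
from cell import arm
print(arm.sign_off())"
```

```text
the job is handed in; nothing more can be done
None
```

The job is handed in at about 14 s: the dial is at its stop with the bearing under the nozzle, the gripper is holding the guard open by its handle at about 61° (worked out from the gripper's position), and the tin, carton and spanner were not touched.

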